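# Sweep the silver offcuts off the bench board into the scrap tray

## Task

Clear the jeweller's bench board: with closed fingers, push the three flat silver offcuts (round button, straight bar, L-shaped angle) along the board and over its side edge, so that all three drop into the empty open steel scrap tray. Only push them, never pick them up, and leave the block, the pot and the stake that stand along the middle of the board standing where they are.

Things in the scene. Friction and masses are not known exactly. Their poses are not given: they have to be found in the camera images.
- board: Fixed pale wooden board, 240 (its x) x 280 (its y) x 40 mm; origin at the centre of its underside, z up. Rims 8 mm wide and 8 mm high on its top along the two x ends; its y edges are open, a tray 1 mm off each. Offcuts lie in two lanes, within 10 mm of x = +65 and -65 mm (one in one lane, two in the other, one behind the other); block, pot and stake within 10 mm of x = 0.
- scrap_tray: Fixed, empty, open-topped steel tray, 220 mm along its x by 100 mm along its y, 36 mm high (rim 4 mm below the board's top), walls and floor 4 mm thick; origin at the centre of its underside, z up. It stands against either the +y or the -y edge of the board, its axes parallel to the board's.
- ring_tray: Fixed ring tray of the same 220 x 100 mm footprint against the board's other y edge: a dark wooden slab 24 mm high with three grey padded rolls (to 34 mm) and small finished rings standing up to 46 mm high near its middle line. Not for scrap. Origin at the centre of its underside.
- button: Silver casting button: disc 30 mm across and 10 mm thick with a small stub on top (14 mm high in all), lying flat; origin at the centre of its underside. About 70 g.
- bar: Silver bar offcut 36 x 14 x 10 mm lying flat, long side along its x; origin at the centre of its underside. About 53 g.
- angle: Silver L-shaped offcut lying flat, 9 mm thick: two legs 32 mm long outside and 12 mm wide; origin on the underside at its centroid, which is 12 mm in from both outer faces; the legs point to its +x and +y. About 58 g.
- block: Steel block, 26 x 26 mm and 28 mm high, loose, standing on the board; origin at the centre of its underside. Leave standing.
- pot: Small white lidded pot, 30 mm across and 34 mm high, loose, standing on the board; origin at the centre of its underside. Leave standing.
- stake: Small steel stake: round foot 28 mm across, stem 20 mm across, 34 mm high, loose, standing on the board; origin at the centre of its underside. Leave standing.

How it is judged (in metres and radians):
At the end, for the whole second after the job is handed in: All three offcuts lie at rest in the scrap tray (their origins inside its walls and below its rim); block, pot and stake are upright (within 0.3 rad) and within 20 mm of where they stood (x of button in the frame of scrap_tray between -0.108 and 0.108 m and y of button in the frame of scrap_tray between -0.048 and 0.048 m and z of button in the frame of scrap_tray between 0 and 0.034 m and linear speed of each of button, bar, angle below 0.03 m/s and x of bar in the frame of scrap_tray between -0.108 and 0.108 m and y of bar in the frame of scrap_tray between -0.048 and 0.048 m and z of bar in the frame of scrap_tray between 0 and 0.034 m and x of angle in the frame of scrap_tray between -0.108 and 0.108 m and y of angle in the frame of scrap_tray between -0.048 and 0.048 m and z of angle in the frame of scrap_tray between 0 and 0.034 m and distance of each of block, pot, stake from where it was at the start of the episode below 0.02 m and angle between each of block, pot, stake's own z axis and vertical below 0.3 rad); the robot touches nothing.
It fails at once if an offcut is lifted more than 25 mm above the board's top (height (world z) of any of button, bar, angle above 0.065 m).
It fails at once if an offcut is picked up: fingers touch it while it is over 10 mm above the board and not resting on it ((height (world z) of button above 0.05 m and contact force between button and board below 0.01 N and contact force between button and the fingers above 0.3 N) or (height (world z) of bar above 0.05 m and contact force between bar and board below 0.01 N and contact force between bar and the fingers above 0.3 N) or (height (world z) of angle above 0.05 m and contact force between angle and board below 0.01 N and contact force between angle and the fingers above 0.3 N)).
It fails at once if block, pot or stake is shifted more than 20 mm or tipped (not (distance of each of block, pot, stake from where it was at the start of the episode below 0.02 m and angle between each of block, pot, stake's own z axis and vertical below 0.3 rad)).
It also fails if it takes over 58 s, if anything falls off the work surface, if the arm or the gripper's body presses on something with over 40 N, if the wrist force passes 120 N, or if a joint passes its speed limit or range.

## Robot

A 6-joint arm with a two-finger parallel gripper is mounted at the origin on the work surface. World frame = base frame: x ahead of the robot, y to its left, z up, the work surface at z = 0. Lengths are in m, angles in degrees, forces in N, time in s.
With the tool pointing down it reaches from about 0.375 to 0.75 m from the base axis. Payload 9 kg.
Tool frame: the origin (TCP) lies where the fingers leave the gripper's body, on its centre line; the fingertips stand 73 mm ahead of it and the grasp point (between the pads) lies 54 mm ahead of it (robot.tip_reach is the distance from the TCP to the fingertips, in m); z points along the fingers, y is the direction in which the jaws open and shut (so a half turn about z gives the same grasp; the last joint's range is limited). The gripper opens to 85 mm and grips with 20 to 120 N. Pads are 22 mm wide; open, the fingers measure 114 mm over their backs; the gripper's body (76 mm by 85 mm) begins 54 mm behind the grasp point. The pads swing forward as they close: fully open they stand 13 mm farther back than shut.
Start: joints at [-88.218, 5.964, 5.575, 89.605, 0, 77.527], TCP at [0.148, -0.582, 0.304] pointing down, gripper open.
Joint ranges: [-171.21, 171.21], [-48.23, 106.86], [-62.78, 66.21], [-105.2, 120.99], [-86.42, 89.51], [-180, 180]. Speed limits (degrees/s): [127.2, 127.2, 147.25, 180, 180, 180].

## Interface

Orientations are given as [roll, pitch, yaw] about the fixed x, y, z axes, in that order (R = Rz(yaw) Ry(pitch) Rx(roll)).
In Python, from plant import robot gives the robot as it stands. Calls block until the motion is done:
- robot.move_pose(position, orientation): joint-space move of the TCP to a pose.
- robot.line_to(position, vel=0.15, rotation=None, guard=None): straight line of the TCP; rotation=None keeps the orientation; vel is the mean speed in m/s. With guard (N) it stops when the force on the tool has changed by that much, and returns True; else False.
- robot.goto_joints(angles): joint-space move.
- robot.set_gripper(opening): finger opening in m; the grip force is fixed at half the most; returns when the fingers have stopped.
- robot.pause(seconds).
- robot.ik(position, orientation): joint angles nearest the present ones, or None.
- robot.observe(): the state.
- robot.grab_frame(name): name is "scene" or "top"; returns the picture (480x640x3 uint8, blue, green, red); there is no depth.
- robot.get_calibration(name): a dict with "vertical_fov" (degrees; the focal length in pixels is half the picture's height over the tangent of half this angle, whatever the lens; pixels are square), "cx", "cy" (the principal point, pixels), "rvec" (rotation vector, rad) and "tvec" (3), from world to camera coordinates, as OpenCV has them. Camera axes: x right, y down, z forward; pixel columns grow to the right and rows downward; lengths in m; the calibration is good to about 2 mm. A picture is of the moment at which its call begins. get_calibration takes no time and is no camera call.
A pose or a line that the arm cannot do raises robot.IKError and nothing moves.
- robot.job_done(): hands the job in, once; it reports no verdict.
The state is a dict: "time": time; "q": joint angles; "qvel": joint speeds; "joint_torque": joint torques, N m; "tool_pos": TCP position; "tcp_rot": TCP orientation; "ft_force": force on the tool from outside, world axes, zero at the start; "torque": the same for the moment, N m; "gripper_width": finger opening in m.
Only numpy, scipy, OpenCV 4.12 (cv2) and the standard library are available. Lean on these libraries where they do the work, as an engineer would, in place of code of your own. Each camera call takes 0.05 s, during which the arm holds its last target.

## Working session

There is one attempt and no reset: what is moved stays moved. The work goes in short steps, each a Python script; the robot and the scene stay as the last script left them, time stands still between calls to the robot, and variables do not carry over. Pictures are saved under pics/ and viewed, and the job is handed in when it is done.

```bash
ls; mkdir -p pics; python3 - <<'E'
from plant import robot
import cv2
for n in("top","scene"):
    cv2.imwrite(f"pics/{n}0.png",robot.grab_frame(n)); print(robot.get_calibration(n))
s=robot.observe();print(s['time'],s['tool_pos'],s['tcp_rot'])
E
```

```text
pics
{'vertical_fov': 47.92877478075975, 'cx': 314.4183291220973, 'cy': 234.40446176897788, 'rvec': array([ 2.21108703, -2.20245681, -0.00619956]), 'tvec': array([0.00969556, 0.53907885, 0.70884136])}
{'vertical_fov': 49.761021735333784, 'cx': 319.3895417847661, 'cy': 236.26794592535984, 'rvec': array([ 1.93267599,  1.64653754, -0.59456423]), 'tvec': array([-0.12320505, -0.35835769,  1.10050927])}
0.1 [ 0.147739   -0.58131398  0.30321721] [-1.79935509e+02 -1.44060572e-02  1.42529892e+01]
```

View pics/top0.png

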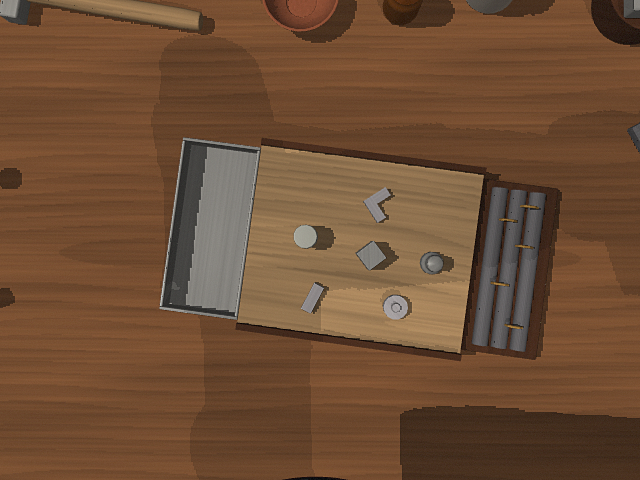

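View pics/scene0.png

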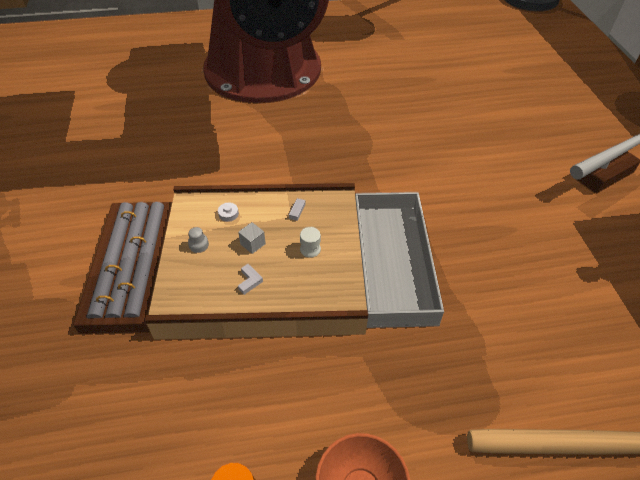

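The top view shows the scrap tray at the left (+y), with corners at about (184,139), (260,148), (237,318) and (161,308). The angle is at (377,204) in the far lane. The bar (314,297) and the button (396,307) share the near lane, with the button behind. The pot is at (305,237), the block at (371,255) and the stake at (432,263).

```bash
cat > h.py <<'E'
import numpy as np, cv2
from plant import robot
def cal(n):
    c=robot.get_calibration(n); f=240/np.tan(np.radians(c['vertical_fov']/2))
    return np.array([[f,0,c['cx']],[0,f,c['cy']],[0,0,1]]),cv2.Rodrigues(c['rvec'])[0],np.array(c['tvec'])
def ray(n,uv,z):
    K,R,t=cal(n); uv=np.atleast_2d(np.float64(uv))
    d=(np.linalg.inv(K)@np.c_[uv,np.ones(len(uv))].T).T@R; o=-R.T@t
    return o+d*((z-o[2])/d[:,2])[:,None]
def proj(n,P):
    K,R,t=cal(n); p=(K@(R@np.atleast_2d(P).T+t[:,None])).T; return p[:,:2]/p[:,2:]
E
python3 - <<'E'
from h import *
im=cv2.imread("pics/top0.png"); hsv=cv2.cvtColor(im,cv2.COLOR_BGR2HSV)
m=((hsv[...,1]<60)&(hsv[...,2]>95)).astype(np.uint8)*255
m=cv2.morphologyEx(m,cv2.MORPH_OPEN,np.ones((3,3)))
cs,_=cv2.findContours(m,cv2.RETR_EXTERNAL,cv2.CHAIN_APPROX_NONE)
for c in cs:
    a=cv2.contourArea(c)
    if a<60: continue
    M=cv2.moments(c); u=(M['m10']/a,M['m01']/a)
    if not(160<u[0]<480 and 130<u[1]<360): continue
    P=ray("top",c[:,0].astype(float),0.05)[:,:2].astype(np.float32)
    r=cv2.minAreaRect(P*1000)
    print(np.round(u,1),a,ray("top",u,0.05)[0].round(4),np.round(r[0],1),np.round(r[1],1),round(r[2],1))
w=((hsv[...,0]>10)&(hsv[...,0]<25)&(hsv[...,2]>125)&(hsv[...,1]<150)).astype(np.uint8)*255
w=cv2.morphologyEx(w,cv2.MORPH_OPEN,np.ones((5,5)))
cs,_=cv2.findContours(w,cv2.RETR_EXTERNAL,cv2.CHAIN_APPROX_NONE)
c=max([c for c in cs if cv2.pointPolygonTest(c,(340,230),False)>=0] or cs,key=cv2.contourArea)
r=cv2.minAreaRect(ray("top",c[:,0].astype(float),0.04)[:,:2].astype(np.float32)*1000);print("board",r)
v=im.copy();cv2.drawContours(v,[c],-1,(0,0,255),1);v[m>0]=(255,0,255);cv2.imwrite("pics/m.png",v[110:380,130:580].repeat(1,0))
q=[(184,139),(260,148),(237,318),(161,308)];print(ray("top",q,0.036).round(4))
print(ray("top",[(261.5,144),(485,172),(461,356),(237,326)],0.048).round(4))
E
```

```text
[395.2 306.8] 430.5 [ 0.45   -0.0885  0.05  ] [450.4 -88.3] [28.2 29.4] 0.3
[311.8 297.9] 284.5 [0.4604 0.0139 0.05  ] [460.4  13.9] [13.7 35.3] 61.9
[434.5 263.2] 158.5 [ 0.5038 -0.1365  0.05  ] [ 504.  -137.1] [17.2 17.1] 0.1
[371.1 255.2] 410.0 [ 0.5132 -0.0588  0.05  ] [513.2 -58.7] [26.  25.8] 37.1
[304.7 236. ] 387.0 [0.5365 0.0229 0.05  ] [536.5  22.6] [27.1 27.1] 0.2
[376.6 203.5] 386.0 [ 0.5768 -0.0655  0.05  ] [575.8 -70.9] [32.1 32.4] 33.8
[222. 229.] 8135.5 [0.5448 0.1253 0.05  ] [544.7 125.9] [ 66.2 197.9] 82.4
board ((521.600341796875, -45.61293029785156), (279.89691162109375, 223.51437377929688), 82.47794342041016)
[[0.6588 0.1769 0.036 ]
 [0.6475 0.0804 0.036 ]
 [0.433  0.1083 0.036 ]
 [0.445  0.2046 0.036 ]]
[[ 0.6504  0.0771  0.048 ]
 [ 0.6161 -0.1987  0.048 ]
 [ 0.39   -0.1695  0.048 ]
 [ 0.4249  0.1063  0.048 ]]
```

View pics/m.png

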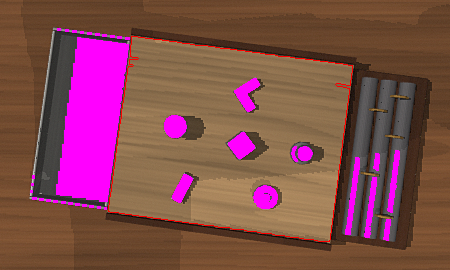

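```bash
cat >> h.py <<'E'
C=np.array([.5216,-.0456]); YAW=np.radians(-7.52)
Rb=np.array([[np.cos(YAW),-np.sin(YAW)],[np.sin(YAW),np.cos(YAW)]])
def tob(p): return (np.atleast_2d(p)[:,:2]-C)@Rb
def tow(p): return C+Rb@np.array(p)
ORI=[180,0,82.48]
def tcp(bx,by,tipz):
    w=tow([bx,by]); return [w[0],w[1],tipz+robot.tip_reach]
def find(img):
    hsv=cv2.cvtColor(img,cv2.COLOR_BGR2HSV)
    m=((hsv[...,1]<60)&(hsv[...,2]>95)).astype(np.uint8)*255
    m=cv2.morphologyEx(m,cv2.MORPH_OPEN,np.ones((3,3)))
    cs,_=cv2.findContours(m,cv2.RETR_EXTERNAL,cv2.CHAIN_APPROX_NONE); out=[]
    for c in cs:
        a=cv2.contourArea(c)
        if not 100<a<800: continue
        M=cv2.moments(c); b=tob(ray("top",(M['m10']/a,M['m01']/a),.05))[0]
        if abs(b[0])<.112 and abs(b[1])<.24:
            P=tob(ray("top",c[:,0].astype(float),.05)); out.append((b*1000,a,P.min(0)*1000,P.max(0)*1000))
            print(np.round(b*1000,1),a,'min',(P.min(0)*1000).round(1),'max',(P.max(0)*1000).round(1))
    return out
E
python3 - <<'E'
from h import *
find(cv2.imread("pics/top0.png")); print(robot.tip_reach)
print(tob(ray("top",[(184,139),(260,148),(237,318),(161,308)],.036)).round(3))
for a in[(-.065,-.13),(.065,-.13),(-.065,.15),(.065,.15)]: print(robot.ik(tcp(*a,.044),ORI))
E
```

```text
[-65.4 -51.9] 430.5 min [-79.7 -66.6] max [-50.9 -37. ]
[ -60.2 -180.6] 280.0 min [ -97.3 -184.5] max [ -22.9 -177.1]
[-68.5  51. ] 284.5 min [-86.3  39.8] max [-50.9  61.7]
[ -49.6 -157.2] 353.0 min [ -97.  -160.9] max [  -1.6 -153.6]
[ -25.  -204.1] 290.0 min [ -62.9 -208.3] max [  13.5 -200.5]
[ -5.8 -92.4] 158.5 min [ -14.7 -101.7] max [  3.2 -83.9]
[ -6.6 -14.2] 410.0 min [-22.7 -30.3] max [9.9 2.3]
[ 5.8 69.9] 387.0 min [-8.3 55.8] max [19.6 83.7]
[ 57.3 -12.5] 386.0 min [ 36.  -26.1] max [77.8  3.5]
0.0726
[[ 0.107  0.239]
 [ 0.108  0.141]
 [-0.108  0.141]
 [-0.109  0.238]]
[-36.65346357 -14.23204869 -33.32358365  70.90846504   0.
  60.86653643]
[-30.34923081   8.5590799  -11.23946487  70.20145523   0.
  67.17076919]
[ -2.17121399 -10.53502955 -30.12654304  70.40848652   0.
  95.34878601]
[-3.32761309 11.13980131 -8.37992206 70.48027663  0.         94.19238691]
```

The board measures 280 x 224 mm between its rims, the tray corners match the stated size, and every offcut is where it should be. The angle's open V faces away from the tray, so the fingers will seat inside it. I'll push the bar first.

```bash
cat >> h.py <<'E'
def st(tag):
    s=robot.observe(); p=s['tool_pos']; print(tag,round(s['time'],2),tob(p[:2]).round(4),'tipz',round(p[2]-robot.tip_reach,4),'F',np.round(s['ft_force'],1))
E
python3 - <<'E'
from h import *
robot.set_gripper(0)
robot.move_pose(tcp(-.0685,.012,.11),ORI); st('above')
print(robot.line_to(tcp(-.0685,.012,.0440),vel=.1,guard=8)); st('down')
robot.line_to(tcp(-.0685,.075,.0440),vel=.06); st('mid')
cv2.imwrite("pics/top1.png",robot.grab_frame("top"));cv2.imwrite("pics/scene1.png",robot.grab_frame("scene"))
E
```

```text
above 3.17 [[-0.0682  0.0114]] tipz 0.1102 F [-0.8 -0.8 -0. ]
False
down 3.98 [[-0.0682  0.0119]] tipz 0.0445 F [ 0.6 -0.6  0.2]
mid 5.18 [[-0.0685  0.0748]] tipz 0.0439 F [ 0.3  0.3 -1.1]
```

```bash
python3 -c "
import cv2,numpy as np
a=cv2.imread('pics/top1.png')[120:380,150:550];b=cv2.imread('pics/scene1.png')[120:380,60:460]
cv2.imwrite('pics/j1.png',np.hstack([a,b]))"
```

```text
(no output)
```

View pics/j1.png

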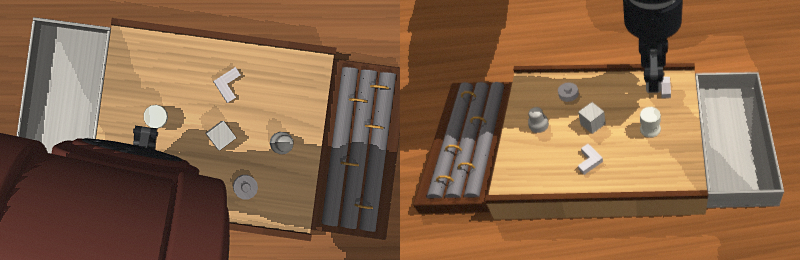

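The top view is blocked by the arm. In the scene view the bar lies just ahead of the fingers at about (665,87) in the composite, and the pot hasn't moved. I'll push on over the edge.

```bash
python3 - <<'E'
from h import *
robot.line_to(tcp(-.0685,.110,.0440),vel=.06); st('a')
cv2.imwrite("pics/scene2.png",robot.grab_frame("scene"))
robot.line_to(tcp(-.0685,.152,.0440),vel=.06); st('b')
cv2.imwrite("pics/scene3.png",robot.grab_frame("scene"))
robot.line_to(tcp(-.0685,.140,.0460),vel=.1)
robot.line_to(tcp(-.0685,.120,.11),vel=.15); st('up')
cv2.imwrite("pics/scene4.png",robot.grab_frame("scene"))
cv2.imwrite('pics/j2.png',np.hstack([cv2.imread(f'pics/scene{i}.png')[120:380,220:480] for i in(2,3,4)]))
E
```

```text
a 6.02 [[-0.0686  0.1101]] tipz 0.044 F [ 0.8 -0.7  0. ]
b 6.92 [[-0.0686  0.152 ]] tipz 0.0439 F [ 0.2 -1.1 -0.8]
up 7.84 [[-0.0686  0.1201]] tipz 0.1094 F [ 0.3 -0.6 -0.7]
```

View pics/j2.png

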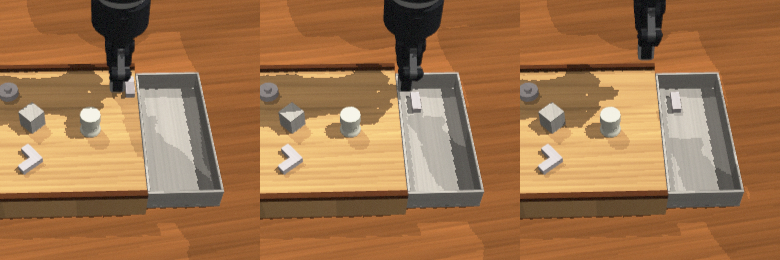

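The bar lies flat in the tray, at about (676,101) in the composite. The button is next.

```bash
python3 - <<'E'
from h import *
X=-.0654
robot.line_to(tcp(X,-.095,.10),vel=.2)
print(robot.line_to(tcp(X,-.095,.0440),vel=.1,guard=8)); st('down')
for i,(y,v) in enumerate([(-.02,.06),(.06,.08),(.108,.07)]):
    robot.line_to(tcp(X,y,.0440),vel=v); st(y)
    cv2.imwrite(f"pics/sb{i}.png",robot.grab_frame("scene"))
cv2.imwrite('pics/j3.png',np.hstack([cv2.imread(f'pics/sb{i}.png')[120:380,190:450] for i in range(3)]))
E
```

```text
False
down 9.82 [[-0.0652 -0.095 ]] tipz 0.0444 F [0.3 0.7 0.1]
-0.02 11.22 [[-0.0655 -0.0201]] tipz 0.0439 F [ 0.5 -0.1 -0.5]
0.06 12.43 [[-0.0653  0.0597]] tipz 0.044 F [ 0.4 -0.3  0.6]
0.108 13.31 [[-0.0654  0.108 ]] tipz 0.0439 F [-0.6 -0.3  0. ]
```

View pics/j3.png

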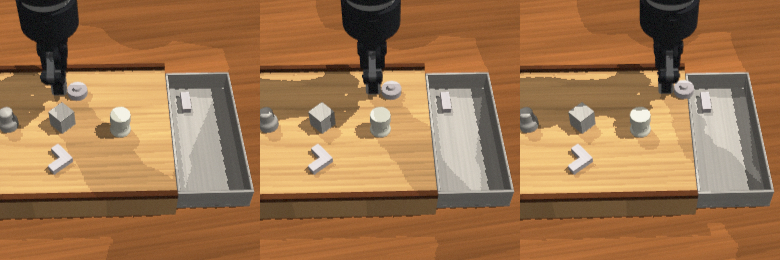

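The button is riding centred in front of the fingers, at (683,88), and is now at the edge. I'll finish that push.

```bash
python3 - <<'E'
from h import *
X=-.0654
robot.line_to(tcp(X,.155,.0440),vel=.09); st('b')
cv2.imwrite("pics/sc0.png",robot.grab_frame("scene"))
robot.line_to(tcp(X,.140,.0460),vel=.1)
robot.line_to(tcp(X,.110,.11),vel=.15); st('up')
robot.line_to(tcp(.0,-.0,.15),vel=.2)
robot.line_to(tcp(.0570,-.075,.11),vel=.2);st('next')
cv2.imwrite("pics/sc1.png",robot.grab_frame("scene"))
t=robot.grab_frame("top");cv2.imwrite("pics/top5.png",t); find(t)
cv2.imwrite('pics/j4.png',np.hstack([cv2.imread(f'pics/sc{i}.png')[120:380,190:450] for i in range(2)]+[t[120:380,150:420]]))
E
```

```text
b 14.03 [[-0.0654  0.1549]] tipz 0.0439 F [ 0.4 -0.7  0.6]
up 15.01 [[-0.0655  0.1102]] tipz 0.1094 F [ 0.  -1.2  0.2]
next 16.48 [[ 0.0565 -0.074 ]] tipz 0.11 F [-0.2  0.2  0.5]
[ -8.1 -86.9] 185.5 min [ -18.8 -101.1] max [  5.8 -75.6]
[ -6.8 -14.1] 422.5 min [-23.9 -31.6] max [9.9 2.3]
[ 5.7 69.7] 398.0 min [-8.3 55.8] max [19.8 83.7]
[ 57.3 -12.4] 385.5 min [ 36.  -26.1] max [77.8  3.5]
```

View pics/j4.png

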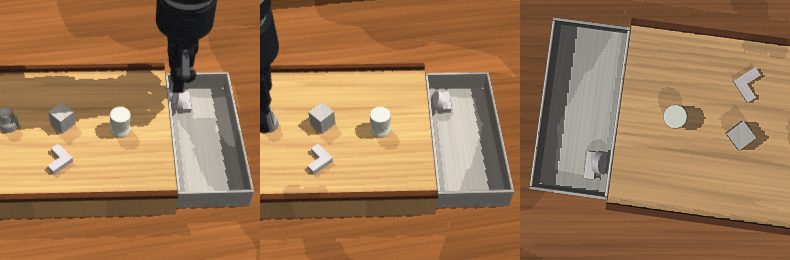

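The button is in the tray, leaning by the bar, and I'll check its height afterwards. Block and pot haven't moved. The angle is next.

```bash
python3 - <<'E'
from h import *
X=.0570
robot.line_to(tcp(X,-.062,.08),vel=.15)
print(robot.line_to(tcp(X,-.062,.0440),vel=.1,guard=8)); st('down')
for i,(y,v) in enumerate([(.02,.06),(.06,.06),(.100,.07)]):
    robot.line_to(tcp(X,y,.0440),vel=v); st(y)
    cv2.imwrite(f"pics/sd{i}.png",robot.grab_frame("scene"))
t=cv2.imread('pics/top5.png')[260:320,200:260]
z=cv2.resize(cv2.imread('pics/sc1.png')[180:250,350:420],(260,260),interpolation=cv2.INTER_CUBIC);t=cv2.resize(t,(260,260),interpolation=cv2.INTER_CUBIC)
cv2.imwrite('pics/j5.png',np.vstack([np.hstack([cv2.imread(f'pics/sd{i}.png')[120:380,190:450] for i in range(3)]),np.hstack([z,t,t*0])]))
E
```

```text
False
down 17.46 [[ 0.057  -0.0621]] tipz 0.0442 F [-0.1  1.1 -0.1]
0.02 18.98 [[0.057  0.0198]] tipz 0.044 F [ 0.4 -0.5 -0.8]
0.06 19.84 [[0.057 0.06 ]] tipz 0.044 F [-0.5 -0.1 -0.7]
0.1 20.62 [[0.057  0.1002]] tipz 0.044 F [ 0.8 -0.7 -0.5]
```

View pics/j5.png

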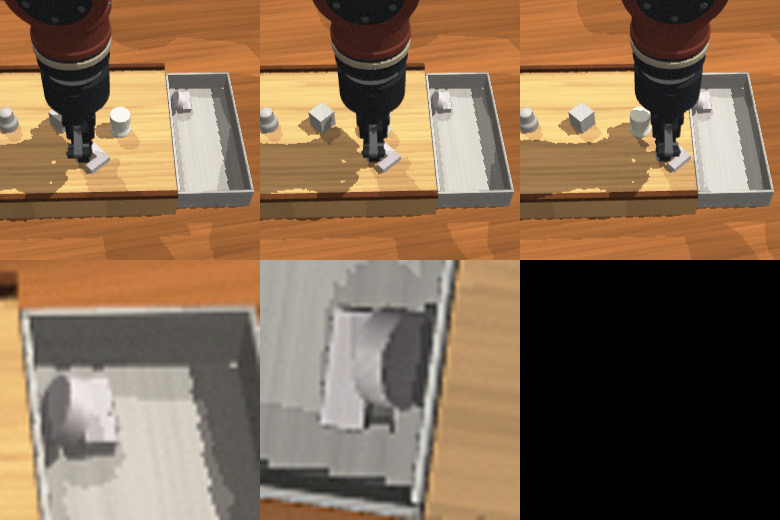

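The angle is seated in front of the fingers at (678,158). Finishing it, then I'll triangulate the leaning button's height.

```bash
python3 - <<'E'
from h import *
X=.0570
robot.line_to(tcp(X,.157,.0440),vel=.07); st('b')
cv2.imwrite("pics/se0.png",robot.grab_frame("scene"))
robot.line_to(tcp(X,.140,.0460),vel=.1)
robot.line_to(tcp(X,.110,.11),vel=.15); st('up')
robot.line_to(tcp(.0,-.0,.16),vel=.2)
robot.line_to(tcp(.0,-.16,.2),vel=.2);st('clear')
s=robot.grab_frame("scene");cv2.imwrite("pics/se1.png",s)
t=robot.grab_frame("top");cv2.imwrite("pics/top6.png",t); find(t)
z=cv2.resize(s[180:340,340:460],(360,480),interpolation=cv2.INTER_CUBIC);t=cv2.resize(t[130:330,155:275],(288,480),interpolation=cv2.INTER_CUBIC)
cv2.imwrite('pics/j6.png',np.hstack([z,t]))
E
```

```text
b 21.63 [[0.057  0.1568]] tipz 0.0439 F [ 0.   0.4 -0.3]
up 22.63 [[0.0568 0.1102]] tipz 0.1094 F [-0.9  0.  -1. ]
clear 24.43 [[-0.    -0.159]] tipz 0.1995 F [-0.2  1.1  0.2]
[ -47.  -180.6] 111.5 min [ -65.2 -183.8] max [ -28.9 -177.6]
[ -33.  -203.8] 165.5 min [ -62.  -207.1] max [  -3.8 -200.8]
[ -39.1 -157. ] 165.5 min [ -68.5 -160.4] max [ -10.3 -154. ]
[ -7.1 -89.8] 220.5 min [ -18.8 -101.8] max [  3.2 -75.9]
[ -6.7 -14.1] 415.5 min [-23.9 -30.3] max [9.9 2.3]
[ 5.7 69.8] 394.5 min [-8.3 55.8] max [19.8 83.7]
[  27.9 -180.6] 178.5 min [   0.2 -183.8] max [  56.3 -177.1]
[  46.8 -156.9] 119.5 min [  25.3 -160.3] max [  68.8 -154.1]
```

View pics/j6.png

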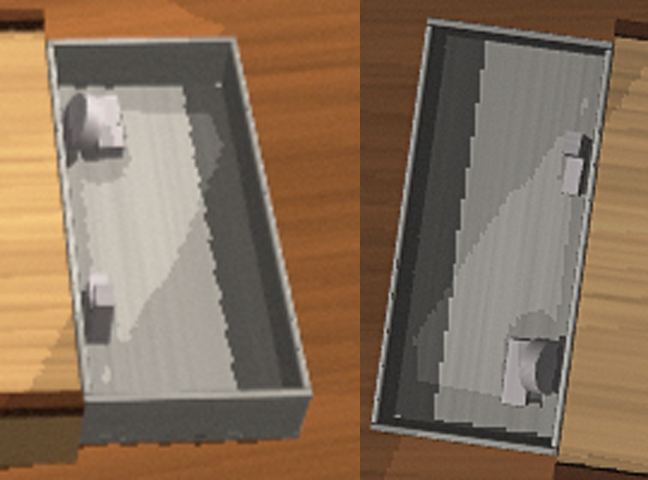

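View pics/se1.png

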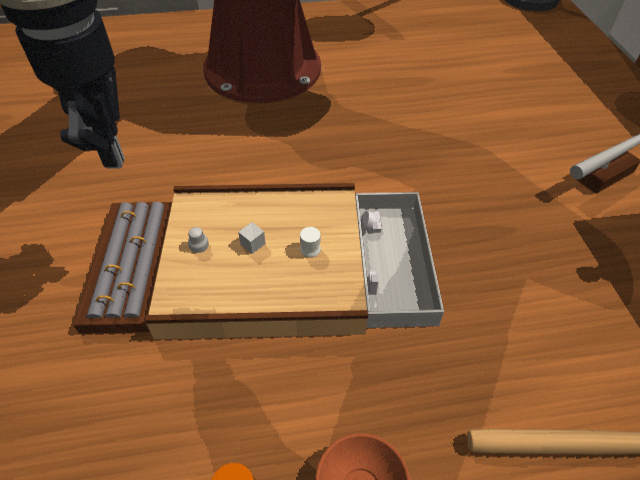

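All three offcuts are in the tray. The button (scene 373,220) leans between the bar and the near wall, and the angle (scene 373,283) stands on edge. I'll enlarge both to measure their heights.

```bash
python3 - <<'E'
from h import *
s=cv2.imread("pics/se1.png");t=cv2.imread("pics/top6.png")
f=lambda a,x,y:cv2.resize(cv2.convertScaleAbs(a[y:y+36,x:x+36],alpha=1.3,beta=20),(390,288*390//288-90),interpolation=cv2.INTER_CUBIC)
cv2.imwrite("pics/j7.png",np.vstack([np.hstack([f(s,355,203),f(t,212,265)]),np.hstack([f(s,355,265),f(t,225,180)])]))
E
```

```text
(no output)
```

View pics/j7.png

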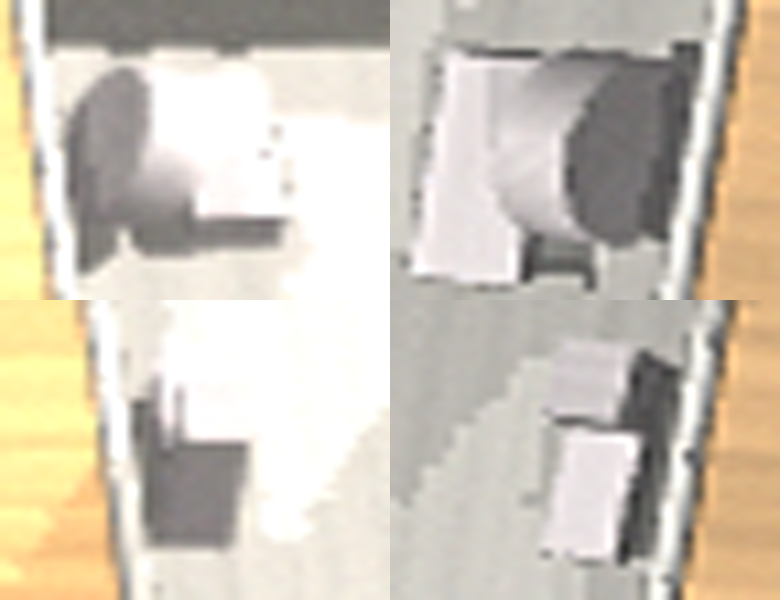

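```bash
python3 - <<'E'
from h import *
def tri(a,b):
    Ps=[]
    for n in("scene","top"):
        K,R,t=cal(n);Ps.append(K@np.c_[R,t])
    X=cv2.triangulatePoints(Ps[0],Ps[1],np.float64(a).reshape(2,1),np.float64(b).reshape(2,1)).ravel();X=X[:3]/X[3]
    print('tray frame mm',((tob(X[:2])[0]-[0,.191])*1000).round(1),'z',(X[2]*1000).round(1),'reproj',(proj("scene",X)-a).round(1),(proj("top",X)-b).round(1))
S=lambda x,y,ox,oy:(ox+x/10.83,oy+y/8.333)
tri(S(110,140,355,203),S(232,150,212,265))      # button underside centre
tri(S(113,68,355,203),S(280,60,212,265))  # far rim top of underside, rough
tri(S(245,440-300,355,265),S(215,558-300,225,180)) # angle top bright near corner
E
```

```text
tray frame mm [-66.7 -35.7] z 18.7 reproj [[-0.8  0.1]] [[-0.9 -0.1]]
tray frame mm [-49.  -42.6] z 56.9 reproj [[-2.8  0.3]] [[-3.  -0.5]]
tray frame mm [ 28.8 -28.4] z -12.0 reproj [[-4.2  0.4]] [[-4.1 -0.7]]
```

```bash
python3 - <<'E'
from h import *
Ps=[]
for n in("scene","top"):
    K,R,t=cal(n);Ps.append(K@np.c_[R,t])
X=cv2.triangulatePoints(*Ps,np.float64([[374.4],[278.2]]),np.float64([[243.9],[203.4]])).ravel();X=X[:3]/X[3]
print(tob(X[:2])*1000-[0,191],X[2]*1000,proj("scene",X),proj("top",X))
a,b=cv2.imread("pics/scene0.png"),cv2.imread("pics/se1.png")
for n,(x,y,w,h) in dict(stake=(184,224,28,30),block=(236,220,32,34),pot=(296,225,28,34)).items():
    r=cv2.matchTemplate(b[y-15:y+h+15,x-15:x+w+15],a[y:y+h,x:x+w],cv2.TM_CCOEFF_NORMED);print(n,cv2.minMaxLoc(r)[1],np.subtract(cv2.minMaxLoc(r)[3],15))
robot.pause(.5);st('end');robot.job_done()
E
```

```text
[[ 37.54239367 -32.4757214 ]] 10.02510257560141 [[372.56564666 278.41582094]] [[242.08449219 203.14052775]]
stake 0.9556722044944763 [0 0]
block 0.9567093849182129 [0 0]
pot 0.9727449417114258 [0 0]
end 25.02 [[-0.     -0.1599]] tipz 0.2 F [ 0.2 -0.4 -0.5]
the job is handed in; nothing more can be done
```

I pushed the bar, the button and then the angle along the board and over its +y edge with closed fingers. All three are in the scrap tray, and I handed the job in at about 25 s with the arm raised clear. No verdict is reported.

**Offcuts:**
- **Bar:** it lies flat in the tray. I judged that by eye and did not measure its height.
- **Button:** it leans between the bar and the near wall. Its origin triangulates to about (-67, -36) mm in the tray frame at z ≈ 19 mm, inside the limits. The reprojection error was about 1 px.
- **Angle:** it stands on edge by the near wall. A rough point on it gave about (38, -32) mm at z ≈ 10 mm, with about 2 px error. Its size keeps the origin below the rim in any pose resting on the tray floor.

**Block, pot and stake:** template matching against the first picture shows 0 px shift for each.

**Checks that disagreed:** two triangulated points, one on the button's edge and one on an angle corner, had mismatched pixels. They gave errors of 3–4 px and impossible heights, so I discarded them. The top-view contour of the stake also shifted by a few mm, which I put down to the arm's shadow, since the scene view shows no shift.

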